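# Stop the stapler plate from rocking

## Task

The stapler's base plate rocks on one of its four feet. Press down on the black dots at its corners with the fingertips to find the one corner that rocks, then push the orange shim button next to that corner fully down; leave the other three buttons up. Only press: do not pick up or drag the plate or anything else, and leave the things around it where they are.

Things in the scene. Friction and masses are not known exactly. Their poses are not given: they have to be found in the camera images.
- plate: the square light grey metal base plate, 184 x 184 mm, 6 mm thick with its edges folded down, with a red and black stapler (150 x 34 mm, 42 mm high) fixed lengthwise (along the plate's x) on its middle. It weighs about 1.2 kg and lies loose on four round feet. Origin: centre of the plate's underside, which lies 25 mm above the desk; z is up, square to the plate; the top face is 6 mm above the origin.
- dot_front_left (a point): centre of the flat black dot (18 mm across) on the plate's top face at its front left corner (-x +y in the plate's own axes), 75 mm out from the middle in both directions: the place to press that corner. About 31 mm above the desk. A sound corner does not give; at the one that rocks, a push of about 2 to 4 N takes the dot down about 6 mm until it stops, and it comes back up when let go.
- dot_front_right (a point): centre of the flat black dot (18 mm across) on the plate's top face at its front right corner (-x -y in the plate's own axes), 75 mm out from the middle in both directions: the place to press that corner. About 31 mm above the desk. A sound corner does not give; at the one that rocks, a push of about 2 to 4 N takes the dot down about 6 mm until it stops, and it comes back up when let go.
- dot_back_left (a point): centre of the flat black dot (18 mm across) on the plate's top face at its back left corner (+x +y in the plate's own axes), 75 mm out from the middle in both directions: the place to press that corner. About 31 mm above the desk. A sound corner does not give; at the one that rocks, a push of about 2 to 4 N takes the dot down about 6 mm until it stops, and it comes back up when let go.
- dot_back_right (a point): centre of the flat black dot (18 mm across) on the plate's top face at its back right corner (+x -y in the plate's own axes), 75 mm out from the middle in both directions: the place to press that corner. About 31 mm above the desk. A sound corner does not give; at the one that rocks, a push of about 2 to 4 N takes the dot down about 6 mm until it stops, and it comes back up when let go.
- shim_front_left_top (a point): centre of the top of the front left orange shim button, 16 mm across. It stands up through a hole in the plate, 50 mm out from the plate's middle in both directions and so 35 mm from the front left dot; its top is about 10 mm above the plate's top face.
- shim_front_left (a joint): how far the front left orange button is pressed down, m: 0 standing up, 0.008 fully down (its top then about 2 mm above the plate). It takes 7 to 12 N and stays where it is left. Pressing it raises the foot under it by 5 mm: at the corner that rocks this just takes up the play; at a sound corner it would lift the plate askew.
- shim_front_right_top (a point): centre of the top of the front right orange shim button, 16 mm across. It stands up through a hole in the plate, 50 mm out from the plate's middle in both directions and so 35 mm from the front right dot; its top is about 10 mm above the plate's top face.
- shim_front_right (a joint): how far the front right orange button is pressed down, m: 0 standing up, 0.008 fully down (its top then about 2 mm above the plate). It takes 7 to 12 N and stays where it is left. Pressing it raises the foot under it by 5 mm: at the corner that rocks this just takes up the play; at a sound corner it would lift the plate askew.
- shim_back_left_top (a point): centre of the top of the back left orange shim button, 16 mm across. It stands up through a hole in the plate, 50 mm out from the plate's middle in both directions and so 35 mm from the back left dot; its top is about 10 mm above the plate's top face.
- shim_back_left (a joint): how far the back left orange button is pressed down, m: 0 standing up, 0.008 fully down (its top then about 2 mm above the plate). It takes 7 to 12 N and stays where it is left. Pressing it raises the foot under it by 5 mm: at the corner that rocks this just takes up the play; at a sound corner it would lift the plate askew.
- shim_back_right_top (a point): centre of the top of the back right orange shim button, 16 mm across. It stands up through a hole in the plate, 50 mm out from the plate's middle in both directions and so 35 mm from the back right dot; its top is about 10 mm above the plate's top face.
- shim_back_right (a joint): how far the back right orange button is pressed down, m: 0 standing up, 0.008 fully down (its top then about 2 mm above the plate). It takes 7 to 12 N and stays where it is left. Pressing it raises the foot under it by 5 mm: at the corner that rocks this just takes up the play; at a sound corner it would lift the plate askew.
- tape_measure: yellow and black pocket tape measure, 60 x 66 mm, 31 mm high, loose on the desk beside the plate, to be left alone. Origin: centre of its underside.
- eraser: brown and white eraser, 23 x 55 mm, 13 mm high, loose on the desk beside the plate, to be left alone. Origin: centre of its underside.
- sticky_notes: stack of coloured sticky notes, 75 x 77 mm, 12 mm high, loose on the desk beside the plate, to be left alone. Origin: centre of its underside.
- glue_stick: upright green and white glue stick, 28 mm across, 94 mm high, loose on the desk beside the plate, to be left alone. Origin: centre of its underside.

How it is judged:
By the outcome, as a careful person would: the job done as asked, in the order asked, and still so for the second after the job is handed in, with the robot touching nothing.
It also fails if it takes over 67 s, if anything falls off the work surface, if the arm or the gripper's body presses on something with over 40 N, if the wrist force passes 120 N, or if a joint passes its speed limit or range.

## Robot

A 6-joint arm with a two-finger parallel gripper is mounted at the origin on the work surface; the furniture and walls round the work are solid. World frame = base frame: x ahead of the robot, y to its left, z up, the work surface at z = 0. Lengths are in m, angles in rad, forces in N, time in s.
With the tool pointing down it reaches from about 0.425 to 0.925 m from the base axis. Payload 12.5 kg.
Tool frame: the origin (TCP) lies at the very end of the fingers, on their centre line; the grasp point (between the pads) lies 19 mm behind it; z points along the fingers, y is the direction in which the jaws open and shut (so a half turn about z gives the same grasp; the last joint's range is limited). The gripper opens to 85 mm and grips with 20 to 120 N. Pads are 22 mm wide; open, the fingers measure 114 mm over their backs; the gripper's body (76 mm by 85 mm) begins 54 mm behind the grasp point. The pads swing forward as they close: fully open they stand 13 mm farther back than shut.
Start: joints at [-1.298, 0.491, 1.559, -0, 1.092, -0.106], TCP at [0.231, -0.581, 0.231] pointing down, gripper open.
Joint ranges: [-3.1, 3.1], [-0.84, 2.19], [0.05, 2.79], [-1.13, 4.28], [0.06, 2.93], [-2.69, 2.69]. Speed limits (rad/s): [2.22, 2.22, 2.79, 3.14, 3.14, 3.14].

## Interface

Orientations are given as [roll, pitch, yaw] about the fixed x, y, z axes, in that order (R = Rz(yaw) Ry(pitch) Rx(roll)).
In Python, from cell import ctrl gives the robot as it stands.
- The arm moves only by the tool play_rows, never from a script. Its arguments are lists of equal length, an entry for each row: "gripper": the finger opening in mm, from 0 to 85.4; "offset": the shift along the tool's x, y, z as a fraction of full scale, a list of three; "twist": the turn, a rotation vector about the tool's x, y, z as a fraction of full scale, a list of three. In form: {"gripper": [gripper, ...], "offset": [[tx, ty, tz], ...], "twist": [[ax, ay, az], ...]}. A call has 1 to 5 rows; each row shifts and turns the commanded pose from where the row before left it, along the tool's axes as they then stand; what a row does not reach is not made up. Full scale, the value 1, is 10 cm for a shift and 90 degrees for a turn. A row lasts 1/8 s, in which the tool goes at most 62.5 mm and 10.7 degrees, less where a joint would pass 70% of its speed; a pose out of reach is approached as far as the arm can. A call with a number of a shift or a turn outside -1 to 1 is refused whole. A call with a gripper value outside its range is refused whole. The fingers move at their own pace and stop on an object; "newtons" is the grip in N (left out, the last holds). Time passes only in rows, so rows that do not move let the fingers close. It gives the time, the measured TCP pose, the force and the opening at its end, in the units of the state.
- ctrl.get_state(): the state, without advancing time (a new reading comes with each control period).
- ctrl.get_image(name): name is "scene" or "top"; returns the picture (400x640x3 uint8, blue, green, red); there is no depth.
- ctrl.camera_model(name): a dict with "intrinsics" (3x3 intrinsics, pixels), "R" (3x3) and "t" (3): a world point X has camera coordinates R X + t. Camera axes: x right, y down, z forward; pixel columns grow to the right and rows downward; lengths in m; the calibration is good to about 2 mm. A picture is of the moment at which its call begins. camera_model takes no time and is no camera call.
- ctrl.sign_off(): hands the job in, once; it reports no verdict.
The state is a dict: "time": time; "joint_positions": joint angles; "joint_velocities": joint speeds; "joint_torque": joint torques, N m; "position": TCP position; "ee_rot": TCP orientation; "wrist_force": force on the tool from outside, world axes, zero at the start; "torque": the same for the moment, N m; "width": finger opening in m.
Only numpy, scipy, OpenCV 4.12 (cv2) and the standard library are available. Lean on these libraries where they do the work, as an engineer would, in place of code of your own. Each camera call takes 0.05 s, during which the arm holds its last target. There are 200 camera calls.

## Working session

There is one attempt and no reset: what is moved stays moved. The work goes in short steps, Python scripts to look and compute and a tool call to move; the robot and the scene stay as the last step left them, time stands still between calls to the robot, and variables do not carry over. Pictures are saved under pics/ and viewed, about 8 in all and at most 12, crops included, and the job is handed in when it is done.

Besides the shell and the picture viewer there is one more tool, called as a command line: name --argument value ..., lists and objects as JSON in quotes. play_rows: Moves the arm, as the interface text tells. Its arguments: {"type":"object","properties":{"gripper":{"type":"array"},"offset":{"type":"array"},"twist":{"type":"array"},"newtons":{"type":"number"}},"required":["gripper","offset","twist"]}

```bash
mkdir -p pics; python3 - <<'E'
from cell import ctrl
import cv2
s=ctrl.get_state(); print({k:s[k] for k in('time','position','ee_rot','wrist_force','width')})
for n in('scene','top'):
    cv2.imwrite(f'pics/{n}0.png',ctrl.get_image(n)); print(n,ctrl.camera_model(n))
E
```

```text
{'time': 0.0, 'position': array([ 0.23108221, -0.58045314,  0.23070639]), 'ee_rot': array([-3.14043648e+00, -1.14334188e-04,  3.78819313e-01]), 'wrist_force': array([ 0.45748531, -0.59364136, -0.86416007]), 'width': 0.08533692813045098}
scene {'intrinsics': array([[425.93989963,   0.        , 321.84007544],
       [  0.        , 425.93989963, 201.86997898],
       [  0.        ,   0.        ,   1.        ]]), 'R': array([[ 2.24919506e-01,  9.74377163e-01,  6.00473183e-04],
       [ 7.61373670e-01, -1.75366392e-01, -6.24144825e-01],
       [-6.08047161e-01,  1.40839530e-01, -7.81308439e-01]]), 't': array([-0.20661657, -0.34676613,  1.47884805])}
top {'intrinsics': array([[389.94751872,   0.        , 322.90964428],
       [  0.        , 389.94751872, 198.03529682],
       [  0.        ,   0.        ,   1.        ]]), 'R': array([[ 0.02282814, -0.99971403, -0.0071226 ],
       [-0.99811057, -0.02238385, -0.05722116],
       [ 0.05704536,  0.0084154 , -0.99833612]]), 't': array([0.08300126, 0.56524184, 1.09076292])}
```

View pics/top0.png

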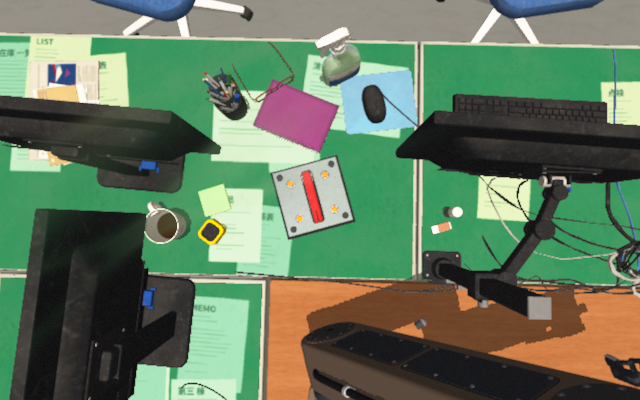

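View pics/scene0.png

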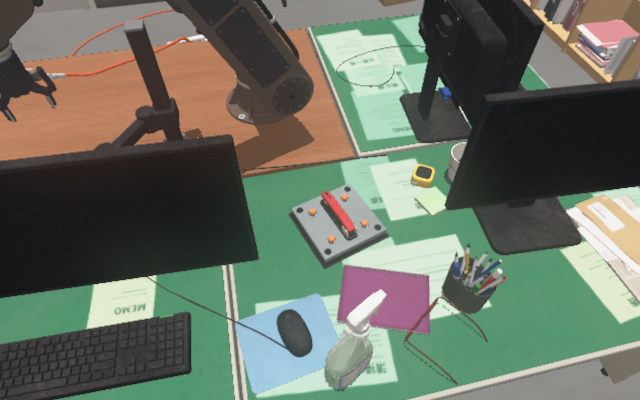

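```bash
cat > h.py <<'E'
from cell import ctrl
import numpy as np, cv2
def ray(n,u,v):
    m=ctrl.camera_model(n); R,t=m['R'],m['t']
    return -R.T@t, R.T@np.linalg.inv(m['intrinsics'])@[u,v,1]
def at(n,u,v,z):
    c,d=ray(n,u,v); return c+d*(z-c[2])/d[2]
def px(n,X):
    m=ctrl.camera_model(n); p=m['intrinsics']@(m['R']@np.asarray(X,float)+m['t']); return p[:2]/p[2]
E
python3 - <<'E'
from h import *
t=cv2.imread('pics/top0.png'); s=cv2.imread('pics/scene0.png')
a=cv2.resize(t[145:250,260:365],(600,600),interpolation=cv2.INTER_CUBIC)
cv2.imwrite('pics/c1.png',a)
b=cv2.resize(s[0:200,0:260],(780,600),interpolation=cv2.INTER_CUBIC)
cv2.imwrite('pics/c2.png',b)
for X in [(0,0,0),(.6,0,0),(.6,0,.3)]: print(X,px('top',X),px('scene',X))
print(ray('top',0,0)[0],ray('scene',0,0)[0])
E
```

```text
(0, 0, 0) [352.5825788  400.10913789] [262.33007828 101.99391002]
(0.6, 0, 0) [356.42745235 186.38027044] [294.43936918 243.95013535]
(0.6, 0, 0.3) [367.57887403 174.04253982] [287.2251867  164.49468027]
[0.50005612 0.08645061 1.121883  ] [ 1.20970005 -0.06776892  0.93912824]
```

View pics/c1.png

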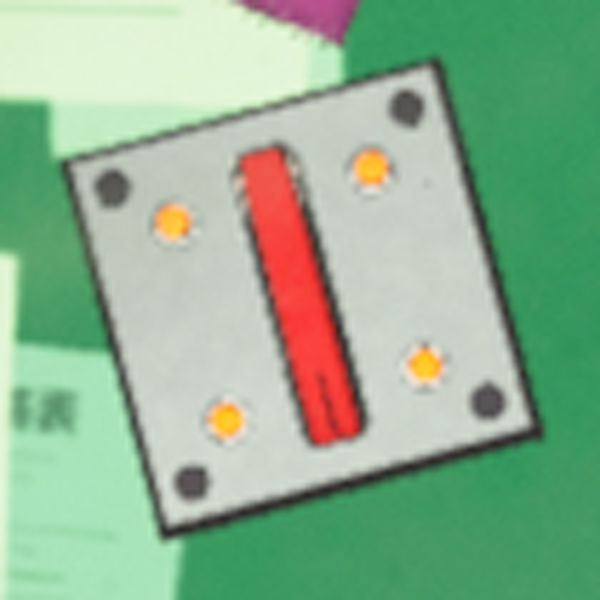

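View pics/c2.png

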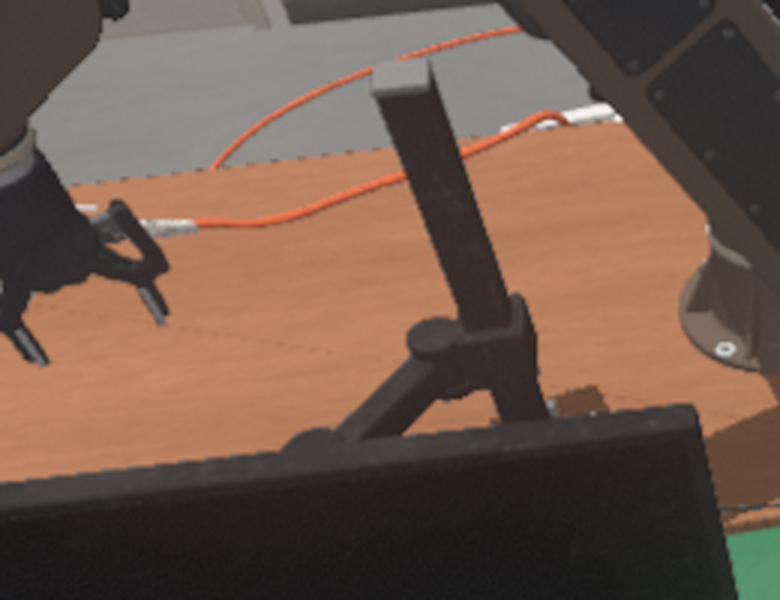

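```bash
python3 - <<'E'
from h import *
def tri(a,b):
    (c1,d1),(c2,d2)=ray('top',*a),ray('scene',*b)
    A=np.c_[d1,-d2]; s=np.linalg.lstsq(A,c2-c1,rcond=None)[0]
    p,q=c1+d1*s[0],c2+d2*s[1]; return (p+q)/2,np.linalg.norm(p-q)
np.set_printoptions(precision=4,suppress=True)
print('pole top',tri((540,307),(134,25)))
print('mon corner L',tri((398,155),(230,137)), tri((432,113),(230,137)))
print('mon2 corner', tri((218,150),(484,95)))
print('glue',at('top',453,212,.094),'tape',at('top',211,232,.031))
D=dict(A=(113,188),B=(407,108),C=(192,483),Dd=(488,402))
S=dict(A=(173,223),B=(371,169),C=(228,420),Dd=(425,366))
f=lambda p:((p[0]+.5)/5.714-.5+260,(p[1]+.5)/5.714-.5+145)
P=np.array([at('top',*f(D[k]),.031) for k in D]); Q=np.array([at('top',*f(S[k]),.041) for k in D])
print(P,Q,P.mean(0),Q.mean(0))
for M in(P,Q):
  print([np.linalg.norm(M[i]-M[j]) for i,j in((0,1),(2,3),(0,2),(1,3))])
# fit square jointly: order A=+x+y,B=+x-y,C=-x+y,D=-x-y
sg=np.array([[1,1],[1,-1],[-1,1],[-1,-1]])
L=np.r_[.075*sg,.05*sg]; W=np.r_[P,Q][:,:2]
c=W.mean(0); H=(L.T@(W-c)); y=np.arctan2(H[0,1]-H[1,0],H[0,0]+H[1,1])
R=np.array([[np.cos(y),-np.sin(y)],[np.sin(y),np.cos(y)]]); F=L@R.T+c
print('yaw',np.degrees(y),c); print(F); print('resid mm',(W-F)*1e3)
E
```

```text
pole top (array([ 0.3751, -0.2443,  0.5134]), np.float64(0.0009098476555856892))
mon corner L (array([ 0.6213, -0.0725,  0.4094]), np.float64(0.05666090615925671)) (array([ 0.6848, -0.0929,  0.4714]), np.float64(0.007797177122980192))
mon2 corner (array([0.6402, 0.3224, 0.4421]), np.float64(0.09138142736780477))
glue [ 0.5297 -0.2476  0.094 ] tape [0.4604 0.4061 0.031 ]
[[0.6175 0.2194 0.031 ]
 [0.6603 0.0756 0.031 ]
 [0.4737 0.1766 0.031 ]
 [0.5165 0.0329 0.031 ]] [[0.6    0.1885 0.041 ]
 [0.6285 0.0926 0.041 ]
 [0.5047 0.1591 0.041 ]
 [0.5331 0.0643 0.041 ]] [0.567  0.1261 0.031 ] [0.5666 0.1261 0.041 ]
[np.float64(0.15005180877525678), np.float64(0.14995187204669452), np.float64(0.15009715313700994), np.float64(0.1500507600237628)]
[np.float64(0.10001632808216339), np.float64(0.09902571095587799), np.float64(0.09962954094497511), np.float64(0.09957257037555026)]
yaw 16.61677907357315 [0.5668 0.1261]
[[0.6172 0.2194]
 [0.6601 0.0757]
 [0.4735 0.1765]
 [0.5164 0.0328]
 [0.6004 0.1883]
 [0.629  0.0925]
 [0.5046 0.1597]
 [0.5332 0.0639]]
resid mm [[ 0.3154 -0.006 ]
 [ 0.2119 -0.0909]
 [ 0.1974  0.0498]
 [ 0.1099  0.0739]
 [-0.4358  0.1282]
 [-0.4721  0.1004]
 [ 0.1709 -0.596 ]
 [-0.0976  0.3407]]
```

play_rows --gripper '[0,0,0,0,0]' --offset '[[0,0,-0.6],[0,0,-0.6],[0,0,-0.6],[0,0,-0.6],[0,0,-0.6]]' --twist '[[0,0,0],[0,0,0],[0,0,0],[0,0,0],[0,0,0]]' --newtons 20

```text
time: 0.72
position: [0.231, -0.5802, 0.5332]
ee_rot: [-3.141, -0.0, 0.379]
wrist_force: [0.5, -1.1, 0.7]
width: 0.0003
```

play_rows --gripper '[0,0,0,0,0]' --offset '[[0.3,0,-0.5],[0.6,-0.1,-0.1],[0.6,-0.1,-0.1],[0.6,-0.1,0],[0.6,-0.1,0]]' --twist '[[0,0,0],[0,0,0],[0,0,0],[0,0,0],[0,0,0]]'

```text
time: 1.35
position: [0.4687, -0.4425, 0.6011]
ee_rot: [-3.141, 0.0, 0.379]
wrist_force: [-0.5, -0.4, 0.0]
width: -0.0003
```

play_rows --gripper '[0,0,0,0,0]' --offset '[[0.42,-0.42,0],[0.42,-0.42,0],[0.42,-0.42,0],[0.42,-0.42,0],[0.42,-0.42,0]]' --twist '[[0,0,0],[0,0,0],[0,0,0],[0,0,0],[0,0,0]]'

```text
time: 1.98
position: [0.5852, -0.169, 0.601]
ee_rot: [-3.141, 0.0, 0.379]
wrist_force: [-0.1, -0.8, 0.7]
width: 0.0001
```

play_rows --gripper '[0,0,0,0,0]' --offset '[[0.02,-0.54,0],[0.02,-0.54,0],[0.02,-0.53,0],[0.04,-0.52,0],[0,0,0.6]]' --twist '[[0,0,0],[0,0,0],[0,0,0],[0,0,0],[0,0,0]]'

```text
time: 2.6
position: [0.5146, 0.0334, 0.544]
ee_rot: [3.138, -0.008, 0.383]
wrist_force: [1.8, -0.8, -1.4]
width: -0.0002
```

play_rows --gripper '[0,0,0,0,0]' --offset '[[0,0,0.6],[0,0,0.6],[0,0,0.6],[0,0,0.6],[0,0,0.6]]' --twist '[[0,0,0],[0,0,0],[0,0,0],[0,0,0],[0,0,0]]'

```text
time: 3.22
position: [0.5148, 0.0307, 0.2395]
ee_rot: [3.141, -0.0, 0.379]
wrist_force: [1.6, 0.0, -0.7]
width: -0.0002
```

play_rows --gripper '[0,0,0,0]' --offset '[[0.02,-0.01,0.6],[0,0,0.6],[0,0,0.5],[0,0,0]]' --twist '[[0,0,0],[0,0,0],[0,0,0],[0,0,0]]'

```text
time: 3.72
position: [0.515, 0.0324, 0.0687]
ee_rot: [-3.139, 0.006, 0.379]
wrist_force: [0.1, 0.0, -0.1]
width: -0.0001
```

```bash
python3 - <<'E'
from h import *
s=ctrl.get_state(); p=s['position']; print(p,s['ee_rot'],s['wrist_force'])
im=ctrl.get_image('scene'); u,v=px('scene',p); d=px('scene',(.5164,.0328,.031)); print(u,v,d)
x0,y0=260,150
c=cv2.resize(im[y0:y0+120,x0:x0+160],(800,600),interpolation=cv2.INTER_CUBIC)
for q,col in(((u,v),(255,0,0)),(d,(0,255,0))):
    cv2.circle(c,(int((q[0]-x0+.5)*5),int((q[1]-y0+.5)*5)),4,col,1)
cv2.imwrite('pics/c3.png',c)
E
```

```text
[0.51503784 0.03237336 0.06867043] [-3.13879941  0.00611198  0.37870318] [ 0.14516083  0.03527002 -0.06041744]
299.2613365396901 200.66173559953845 [300.08659447 209.79433978]
```

View pics/c3.png

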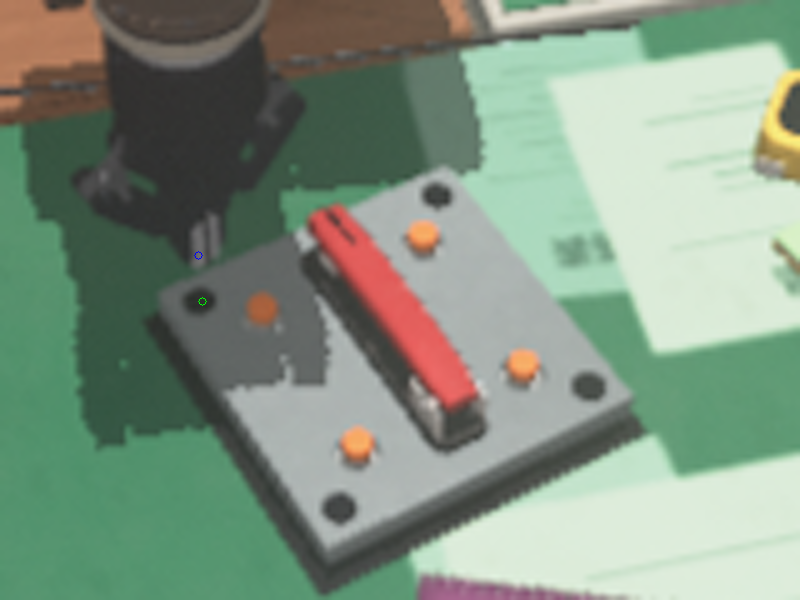

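play_rows --gripper '[0,0,0]' --offset '[[0.01,0,0.3],[0,0,0.04],[0,0,0]]' --twist '[[0,0,0],[0,0,0],[0,0,0]]'

```text
time: 4.15
position: [0.5183, 0.0327, 0.0389]
ee_rot: [3.141, -0.002, 0.379]
wrist_force: [-0.1, 0.3, 0.2]
width: 0.0002
```

play_rows --gripper '[0,0,0]' --offset '[[0,0,0.02],[0,0,0.02],[0,0,0]]' --twist '[[0,0,0],[0,0,0],[0,0,0]]'

```text
time: 4.53
position: [0.5177, 0.0327, 0.0335]
ee_rot: [3.141, -0.0, 0.379]
wrist_force: [-0.1, 0.1, -0.2]
width: -0.0
```

play_rows --gripper '[0,0,0,0]' --offset '[[0,0,0.02],[0,0,0.01],[0,0,0],[0,0,0]]' --twist '[[0,0,0],[0,0,0],[0,0,0],[0,0,0]]'

```text
time: 5.03
position: [0.5176, 0.0327, 0.0303]
ee_rot: [3.141, 0.0, 0.379]
wrist_force: [-1.1, -1.6, 1.3]
width: 0.0001
```

play_rows --gripper '[0,0,0,0]' --offset '[[0,0,0.01],[0,0,0.01],[0,0,0],[0,0,0]]' --twist '[[0,0,0],[0,0,0],[0,0,0],[0,0,0]]'

```text
time: 5.52
position: [0.5176, 0.0327, 0.0283]
ee_rot: [3.142, 0.0, 0.379]
wrist_force: [-0.7, -2.1, 2.3]
width: -0.0
```

play_rows --gripper '[0,0,0,0]' --offset '[[0,0,0.01],[0,0,0.01],[0,0,0],[0,0,0]]' --twist '[[0,0,0],[0,0,0],[0,0,0],[0,0,0]]'

```text
time: 6.02
position: [0.5176, 0.0327, 0.0263]
ee_rot: [3.142, 0.0, 0.379]
wrist_force: [-1.6, -1.8, 2.1]
width: -0.0001
```

play_rows --gripper '[0,0,0,0]' --offset '[[0,0,0.01],[0,0,0.01],[0,0,0],[0,0,0]]' --twist '[[0,0,0],[0,0,0],[0,0,0],[0,0,0]]'

```text
time: 6.52
position: [0.5177, 0.0326, 0.0247]
ee_rot: [3.141, -0.0, 0.379]
wrist_force: [-1.9, -3.0, 9.1]
width: 0.0002
```

play_rows --gripper '[0,0,0,0,0]' --offset '[[0,0,-0.25],[0,0,-0.25],[0.26,-0.23,0],[0,0,0.2],[0,0,0]]' --twist '[[0,0,0],[0,0,0],[0,0,0],[0,0,0],[0,0,0]]'

```text
time: 7.15
position: [0.5326, 0.064, 0.0533]
ee_rot: [-3.141, 0.002, 0.379]
wrist_force: [0.3, -0.1, -0.2]
width: -0.0001
```

```bash
python3 - <<'E'
from h import *
s=ctrl.get_state(); p=s['position']; print(p,s['wrist_force'])
im=ctrl.get_image('scene'); u,v=px('scene',p)
x0,y0=260,150
c=cv2.resize(im[y0:y0+120,x0:x0+160],(800,600),interpolation=cv2.INTER_CUBIC)
cv2.circle(c,(int((u-x0+.5)*5),int((v-y0+.5)*5)),4,(255,0,0),1)
cv2.imwrite('pics/c4.png',c)
E
```

```text
[0.53262177 0.06401481 0.05329091] [ 0.34873494 -0.05044972 -0.19779027]
```

View pics/c4.png

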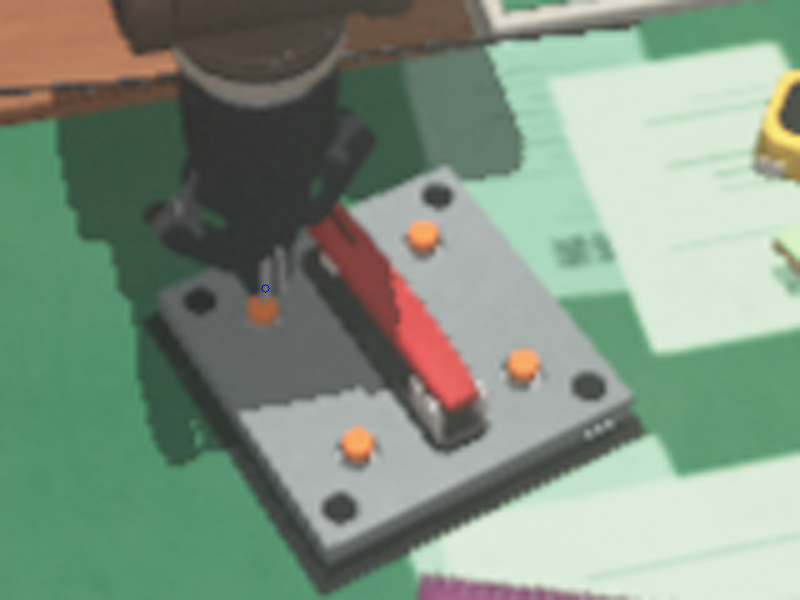

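play_rows --gripper '[0,0,0,0,0]' --offset '[[0,0,0.1],[0,0,0.03],[0,0,0.02],[0,0,0.01],[0,0,0]]' --twist '[[0,0,0],[0,0,0],[0,0,0],[0,0,0],[0,0,0]]'

```text
time: 7.82
position: [0.5332, 0.0635, 0.0385]
ee_rot: [3.141, 0.0, 0.379]
wrist_force: [-2.4, -0.8, 4.4]
width: 0.0002
```

play_rows --gripper '[0,0,0,0,0]' --offset '[[0,0,0.01],[0,0,0.01],[0,0,0.01],[0,0,0],[0,0,0]]' --twist '[[0,0,0],[0,0,0],[0,0,0],[0,0,0],[0,0,0]]'

```text
time: 8.45
position: [0.5332, 0.0635, 0.0355]
ee_rot: [3.141, 0.0, 0.379]
wrist_force: [-2.2, -1.5, 4.7]
width: -0.0
```

play_rows --gripper '[0,0,0,0,0]' --offset '[[0,0,0.01],[0,0,0.01],[0,0,0.01],[0,0,0],[0,0,0]]' --twist '[[0,0,0],[0,0,0],[0,0,0],[0,0,0],[0,0,0]]'

```text
time: 9.07
position: [0.5332, 0.0635, 0.033]
ee_rot: [3.141, -0.0, 0.379]
wrist_force: [-3.2, -1.6, 11.4]
width: 0.0001
```

play_rows --gripper '[0,0,0,0,0]' --offset '[[0,0,0.01],[0,0,0.01],[0,0,0],[0,0,0],[0,0,0]]' --twist '[[0,0,0],[0,0,0],[0,0,0],[0,0,0],[0,0,0]]'

```text
time: 9.7
position: [0.5335, 0.0635, 0.0327]
ee_rot: [3.141, -0.002, 0.379]
wrist_force: [-9.5, -1.7, 34.9]
width: -0.0001
```

play_rows --gripper '[0,0,0,0,0]' --offset '[[0,0,-0.3],[0,0,-0.6],[0,0,-0.6],[0,0,-0.6],[-0.5,0,0]]' --twist '[[0,0,0],[0,0,0],[0,0,0],[0,0,0],[0,0,0]]'

```text
time: 10.32
position: [0.4895, 0.0453, 0.2442]
ee_rot: [3.138, -0.009, 0.38]
wrist_force: [-0.1, -0.2, -0.8]
width: -0.0
```

```bash
python3 - <<'E'
from h import *
s=ctrl.get_state(); print(s['position'],s['wrist_force'])
im=ctrl.get_image('scene'); x0,y0=280,175
cv2.imwrite('pics/c5.png',cv2.resize(im[y0:y0+99,x0:x0+132],(792,594),interpolation=cv2.INTER_CUBIC))
cv2.imwrite('pics/full5.png',im)
E
```

```text
[0.489524   0.04526916 0.24421225] [-0.12987471 -0.16448357 -0.78611065]
```

View pics/c5.png

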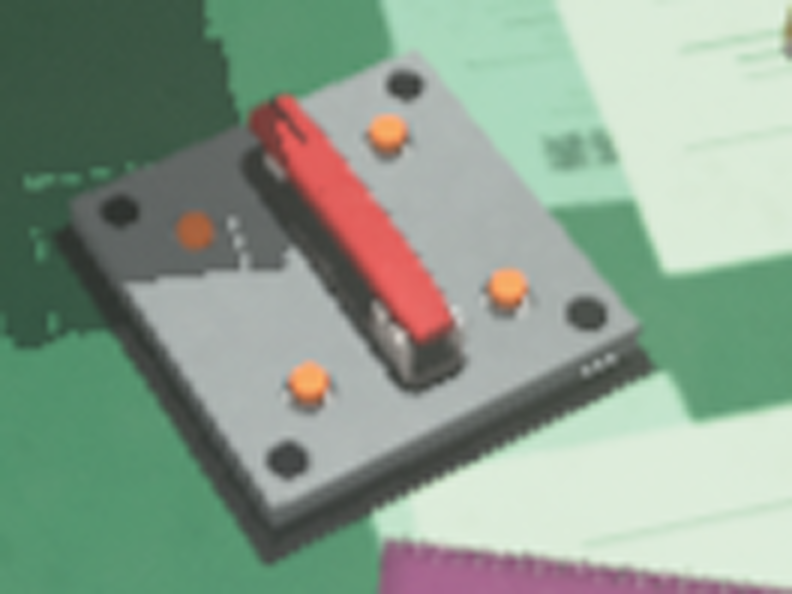

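play_rows --gripper '[0,0,0,0,0]' --offset '[[0.23,0.22,0.3],[0,0,0.6],[0,0,0.6],[0,0,0.4],[0,0,0.1]]' --twist '[[0,0,0],[0,0,0],[0,0,0],[0,0,0],[0,0,0]]'

```text
time: 11.0
position: [0.5153, 0.0332, 0.0383]
ee_rot: [-3.14, 0.004, 0.379]
wrist_force: [0.5, 0.9, 0.3]
width: 0.0001
```

play_rows --gripper '[0,0,0,0]' --offset '[[0,0,0.05],[0,0,0.02],[0,0,0],[0,0,0]]' --twist '[[0,0,0],[0,0,0],[0,0,0],[0,0,0]]'

```text
time: 11.5
position: [0.5166, 0.0333, 0.0341]
ee_rot: [3.141, -0.001, 0.379]
wrist_force: [0.1, -0.6, 0.2]
width: 0.0005
```

play_rows --gripper '[0,0,0,0,0]' --offset '[[0,0,0.02],[0,0,0.01],[0,0,0.01],[0,0,0],[0,0,0]]' --twist '[[0,0,0],[0,0,0],[0,0,0],[0,0,0],[0,0,0]]'

```text
time: 12.12
position: [0.5164, 0.0332, 0.0297]
ee_rot: [3.141, -0.0, 0.379]
wrist_force: [-1.6, -0.9, 7.1]
width: -0.0001
```

play_rows --gripper '[0,0,0]' --offset '[[0,0,0.01],[0,0,0],[0,0,0]]' --twist '[[0,0,0],[0,0,0],[0,0,0]]'

```text
time: 12.5
position: [0.5164, 0.0331, 0.0288]
ee_rot: [3.141, -0.0, 0.379]
wrist_force: [-1.8, -1.6, 9.6]
width: 0.0001
```

play_rows --gripper '[0,0,0,0,0]' --offset '[[0,0,-0.3],[0,0,-0.6],[0,0,-0.6],[0,0,0],[0,0,0]]' --twist '[[0,0,0],[0,0,0],[0,0,0],[0,0,0],[0,0,0]]'

```text
time: 13.12
position: [0.5159, 0.0333, 0.1779]
ee_rot: [-3.142, 0.0, 0.379]
wrist_force: [-0.4, -0.1, -1.0]
width: -0.0001
```

```bash
python3 - <<'E'
from h import *
s=ctrl.get_state(); print(s['position'],s['wrist_force'],s['time'])
im=ctrl.get_image('scene'); x0,y0=280,160
cv2.imwrite('pics/c6.png',cv2.resize(im[y0:y0+120,x0:x0+160],(800,600),interpolation=cv2.INTER_CUBIC))
for z in(.031,.033,.036,.041): print(z,(px('scene',(.5332,.0639,z))-(x0,y0)+.5)*5)
E
```

```text
[0.51592269 0.03331404 0.1779388 ] [-0.40391451 -0.13629906 -0.97055137] 13.125
0.031 [166.07870071 265.3886404 ]
0.033 [166.01829616 263.125765  ]
0.036 [165.92737762 259.71977431]
0.041 [165.77500972 254.01176788]
```

View pics/c6.png

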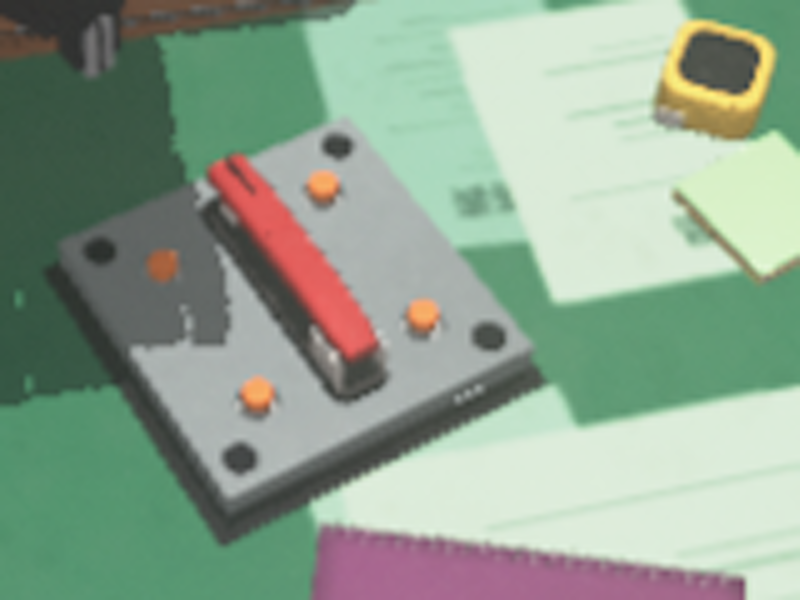

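play_rows --gripper '[0,0,0,0,0]' --offset '[[0.27,-0.22,0.3],[0,0,0.6],[0,0,0.4],[0,0,0.09],[0,0,0]]' --twist '[[0,0,0],[0,0,0],[0,0,0],[0,0,0],[0,0,0]]'

```text
time: 13.8
position: [0.5331, 0.0636, 0.0389]
ee_rot: [-3.141, 0.001, 0.379]
wrist_force: [-0.1, -0.3, 0.3]
width: 0.0003
```

play_rows --gripper '[0,0,0,0]' --offset '[[0,0,0.02],[0,0,0.01],[0,0,0],[0,0,0]]' --twist '[[0,0,0],[0,0,0],[0,0,0],[0,0,0]]'

```text
time: 14.3
position: [0.5334, 0.0637, 0.0367]
ee_rot: [3.141, -0.001, 0.379]
wrist_force: [-0.2, -0.7, -0.3]
width: -0.0005
```

play_rows --gripper '[0,0,0]' --offset '[[0,0,0.01],[0,0,0],[0,0,0]]' --twist '[[0,0,0],[0,0,0],[0,0,0]]'

```text
time: 14.68
position: [0.5333, 0.0637, 0.0353]
ee_rot: [3.142, 0.0, 0.379]
wrist_force: [0.2, -1.0, 0.3]
width: -0.0002
```

play_rows --gripper '[0,0,0]' --offset '[[0,0,0.01],[0,0,0],[0,0,0]]' --twist '[[0,0,0],[0,0,0],[0,0,0]]'

```text
time: 15.05
position: [0.5334, 0.0637, 0.0345]
ee_rot: [3.141, -0.0, 0.379]
wrist_force: [-0.3, 0.5, 4.8]
width: -0.0002
```

play_rows --gripper '[0,0,0]' --offset '[[0,0,0.01],[0,0,0],[0,0,0]]' --twist '[[0,0,0],[0,0,0],[0,0,0]]'

```text
time: 15.42
position: [0.5333, 0.0637, 0.0335]
ee_rot: [3.141, -0.0, 0.379]
wrist_force: [0.2, -0.7, 5.6]
width: -0.0002
```

play_rows --gripper '[0,0,0]' --offset '[[0,0,0.01],[0,0,0],[0,0,0]]' --twist '[[0,0,0],[0,0,0],[0,0,0]]'

```text
time: 15.8
position: [0.5334, 0.0637, 0.033]
ee_rot: [3.141, -0.001, 0.379]
wrist_force: [-3.2, -0.7, 11.7]
width: -0.0003
```

play_rows --gripper '[0,0,0,0]' --offset '[[0,0,0.01],[0,0,0.01],[0,0,0],[0,0,0]]' --twist '[[0,0,0],[0,0,0],[0,0,0],[0,0,0]]'

```text
time: 16.3
position: [0.5337, 0.0637, 0.0327]
ee_rot: [3.141, -0.002, 0.379]
wrist_force: [-7.7, -0.6, 36.9]
width: -0.0001
```

play_rows --gripper '[0,0,0,0,0]' --offset '[[0,0,-0.02],[0,0,-0.02],[0,0,-0.02],[0,0,0],[0,0,0]]' --twist '[[0,0,0],[0,0,0],[0,0,0],[0,0,0],[0,0,0]]'

```text
time: 16.92
position: [0.5332, 0.0637, 0.0361]
ee_rot: [-3.142, 0.0, 0.379]
wrist_force: [-0.4, 0.3, 0.4]
width: 0.0
```

play_rows --gripper '[0,0,0,0]' --offset '[[0,0,0.02],[0,0,0.02],[0,0,0],[0,0,0]]' --twist '[[0,0,0],[0,0,0],[0,0,0],[0,0,0]]'

```text
time: 17.42
position: [0.5334, 0.0637, 0.0329]
ee_rot: [3.141, -0.001, 0.379]
wrist_force: [-2.9, -0.9, 11.4]
width: -0.0003
```

play_rows --gripper '[0,0,0,0]' --offset '[[0,0,-0.02],[0,0,0],[0,0,0],[0,0,0]]' --twist '[[0,0,0],[0,0,0],[0,0,0],[0,0,0]]'

```text
time: 17.92
position: [0.5332, 0.0637, 0.0341]
ee_rot: [-3.142, 0.0, 0.379]
wrist_force: [0.6, 0.0, 0.8]
width: 0.0002
```

play_rows --gripper '[0,0,0,0]' --offset '[[0,0,-0.05],[0,0,0],[0,0,0],[0,0,0]]' --twist '[[0,0,0],[0,0,0],[0,0,0],[0,0,0]]'

```text
time: 18.42
position: [0.5333, 0.0637, 0.0393]
ee_rot: [3.142, 0.0, 0.379]
wrist_force: [-0.1, 0.3, -1.3]
width: 0.0002
```

play_rows --gripper '[0,0,0,0]' --offset '[[0,0,0.04],[0,0,0.01],[0,0,0],[0,0,0]]' --twist '[[0,0,0],[0,0,0],[0,0,0],[0,0,0]]'

```text
time: 18.92
position: [0.5333, 0.0637, 0.0343]
ee_rot: [3.141, 0.0, 0.379]
wrist_force: [-1.4, -1.0, 0.1]
width: 0.0003
```

play_rows --gripper '[0,0,0]' --offset '[[0,0,0.01],[0,0,0],[0,0,0]]' --twist '[[0,0,0],[0,0,0],[0,0,0]]'

```text
time: 19.3
position: [0.5333, 0.0637, 0.0333]
ee_rot: [3.141, -0.0, 0.379]
wrist_force: [0.3, -0.5, -0.2]
width: 0.0002
```

play_rows --gripper '[0,0,0,0,0]' --offset '[[0,0,-0.3],[0,0,-0.6],[0,0,-0.6],[-0.4,0,-0.3],[0,0,0]]' --twist '[[0,0,0],[0,0,0],[0,0,0],[0,0,0],[0,0,0]]'

```text
time: 19.92
position: [0.4951, 0.0485, 0.2156]
ee_rot: [3.14, -0.003, 0.378]
wrist_force: [0.4, -0.2, 0.1]
width: 0.0
```

```bash
python3 - <<'E'
from h import *
s=ctrl.get_state(); print(s['position'],s['wrist_force'],s['time'])
im=ctrl.get_image('scene'); x0,y0=280,160
cv2.imwrite('pics/c7.png',cv2.resize(im[y0:y0+120,x0:x0+160],(800,600),interpolation=cv2.INTER_CUBIC))
E
```

```text
[0.49512123 0.04854072 0.21564916] [ 0.37519467 -0.21934729  0.09898038] 19.925
```

View pics/c7.png

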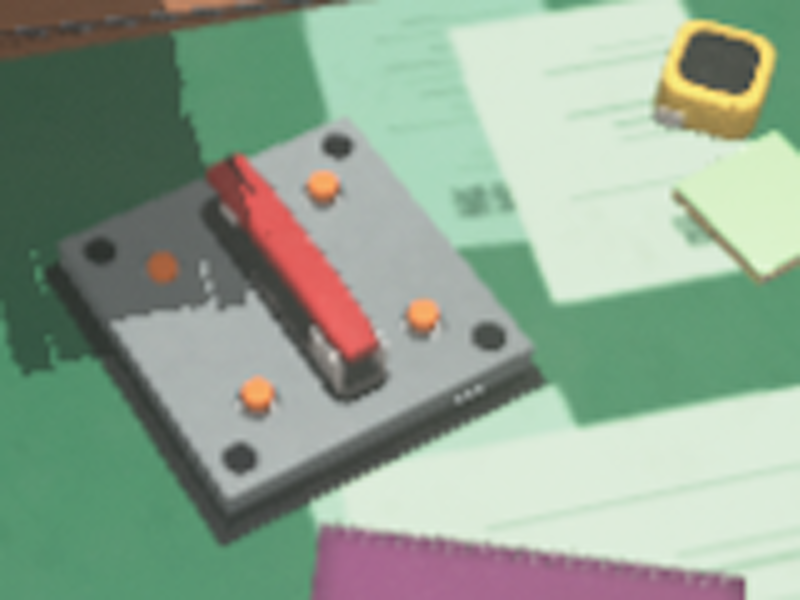

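The picture shows the front right button at (162, 267), flush and slightly lower than in the last view. The other three stand up at (323, 185), (423, 315) and (257, 395), and the plate and the things around it have not moved.

```bash
python3 -c "
from cell import ctrl
print(ctrl.sign_off())"
```

```text
the job is handed in; nothing more can be done
None
```

The front right corner (nearest the robot, on its right) is the one that rocks. I pushed its shim button fully down and handed the job in at about 20 s.

- **Finding the corner:** I pressed the front right dot first. It went down about 6 mm at about 2 N, then stopped at 9 N. That matched the description, so I did not press the other three dots.
- **Pressing the button:** it reached a hard stop at z = 32.7 mm with 35 N on it. That puts its top about 2 mm above the plate.
- **A check that disagreed:** I pressed the same dot again, up to 9.6 N. The corner still gave slightly, and the button's top then met the finger about 2 mm higher than its stop. My re-press had most likely pushed the button part of the way back up.
- **Fix:** I pressed the button to the same stop again, with 37 N. With the finger lowered again to z = 33.3 mm there was no contact, so it had stayed down. I did not press the dot again after that, so the corner's firmness was not tested in the final state.
- **Last picture:** the front right button is down and the other three are up. The plate, tape measure and sticky notes look unmoved; the eraser and glue stick were not in that view. The arm was clear of everything, with no force on the wrist.

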